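Uncap the fuse holder and load the fuse that fits

ROBOT

A 6-joint arm with a two-finger parallel gripper is mounted at the origin on the work surface. World frame = base frame: x ahead of the robot, y to its left, z up, the work surface at z = 0. Lengths are in m, angles in rad, forces in N, time in s.
With the tool pointing down it reaches from about 0.3 to 0.875 m from the base axis. Payload 6.4 kg.
Tool frame: the origin (TCP) lies between the finger pads; the fingertips stand 11 mm ahead of it and the grasp point (between the pads) lies 8 mm behind it; z points along the fingers, y is the line along which they close (so a half turn about z gives the same grasp; the last joint's range is limited). The gripper opens to 85 mm and grips with 20 to 120 N. Pads are 22 mm wide; open, the fingers measure 114 mm over their backs; the gripper's body (76 mm by 85 mm) begins 54 mm behind the grasp point. The pads swing forward as they close: fully open they stand 13 mm farther back than shut.
Start: joints at [0.918, 0.181, 1.607, -0, 1.354, -0.206], TCP at [0.248, 0.519, 0.242] pointing down, gripper open.
Joint ranges: [-2.99, 2.99], [-0.89, 2.07], [0.3, 2.58], [-1.14, 4.28], [0, 2.63], [-3.12, 3.12]. Speed limits (rad/s): [2.57, 2.57, 3.01, 3.14, 3.14, 3.14].

INTERFACE

Orientations are given as a unit quaternion [x, y, z, w].
In Python, from workcell import robot, get_image gives the robot as it stands. The module is installed in compiled form; this text tells all that it offers.
- The arm moves only by the shell command python3 -m jog 'ROWS' [FORCE]. ROWS is text: rows parted by semicolons, each of 7 numbers parted by spaces: the shift along the tool's x, y, z in m, then the turn, a rotation vector about the tool's x, y, z in rad, then the opening, from 0 (shut) to 1 (fully open). In form: tx ty tz ax ay az fingers; .... A call has exactly 5 rows; each row shifts and turns the commanded pose from where the row before left it, along the tool's axes as they then stand; what a row does not reach is not made up. A row lasts 1/8 s, in which the tool goes at most 62.5 mm and 10.7 degrees, less where a joint would pass 70% of its speed; a pose out of reach is approached as far as the arm can. A call is refused whole if a number of a shift passes 0.0625 or a number of a turn 0.188, either way. A call with a gripper value outside its range is refused whole. The fingers move at their own pace and stop on an object; FORCE is the grip in N (left out, the last holds). Time passes only in rows, so rows that do not move let the fingers close, or fill a call up. It gives the time, the measured TCP pose, the force, the opening and the grip force at its end, in the units of the state.
- robot.sense(): the state, without advancing time (a new reading comes with each control period).
- get_image(name): name is "scene" or "top" or "wrist"; returns a dict with "image" (400x640x3 uint8, red, green, blue), "range_z" (400x640 float32, m along the optical axis (not along the pixel's ray), 0 where there is no reading), "fx", "fy", "cx", "cy" (pixels), "world_from_camera" (4x4, takes a point from camera to world coordinates); the wrist camera has in their place "mount" (4x4, takes a point from camera to tool coordinates, whose origin is the TCP and whose axes are the flange's). Camera axes: x right, y down, z forward; pixel columns grow to the right and rows downward; lengths in m; the calibration is good to about 2 mm. A picture is of the moment at which its call begins: read the wrist's pose just before it.
- robot.sign_off(): hands the job in; it is judged then, once.
The state is a dict: "time_s": time; "joints": joint angles; "joint_vel": joint speeds; "joint_efforts": joint torques, N m; "ee_pos": TCP position; "tool_rot": TCP orientation; "contact_force": force on the tool from outside, world axes, zero at the start; "wrist_torque": the same for the moment, N m; "grip_width": finger opening in m; "grip_force": force on a finger pad.
Only numpy, scipy, OpenCV 4.12 (cv2) and the standard library are available. Lean on these libraries where they do the work, as an engineer would, in place of code of your own. Each camera call takes 0.05 s, during which the arm holds its last target. There are 200 camera calls.

TASK

Open the capped fuse holder on the turntable: take its stack apart from the top down, one piece at a time, and set the red knob in the middle of the red pad, then the copper disc in the middle of the yellow pad, then the porcelain insulator gently in the middle of the white pad, each flat on its foot. Then stand the fuse that fits the holder's bore upright in it, fully home. Leave the other fuse and the blue relay box standing where they are.

Things in the scene. Friction and masses are not known exactly. Their poses are not given: they have to be found in the camera images.
- knob: red anodised knurled aluminium knob, a plain cylinder 34 mm across and 24 mm high, about 65 g; top of the stack, standing loose on the copper disc. Origin at the centre of its underside, z along its axis, up
- disc: copper contact disc, 46 mm across and 18 mm thick, about 260 g; lies loose on the insulator under the knob. Origin at the centre of its underside, z up
- insulator: white ribbed porcelain insulator stub, a cylinder 58 mm across and 35 mm high, about 170 g; stands loose on top of the fuse holder, over its bore, under the copper disc. Origin at the centre of its underside, z up
- fuse_slim: slim white ceramic fuse with silver caps, a cylinder 26 mm across and 65 mm high, about 80 g, standing upright and loose on the rubber mat. Origin at the centre of its underside, z up along its axis
- fuse_fat: fat white ceramic fuse with silver caps, a cylinder 42 mm across and 65 mm high, about 200 g, standing upright and loose on the rubber mat. Origin at the centre of its underside, z up along its axis
- holder: grey square block, 70 x 70 x 45 mm high, fixed on the middle of a round aluminium turntable (170 mm across, 25 mm thick, does not turn). At its centre a blind bore 33 mm wide, 30 mm deep, 4 mm chamfer, opens upward (covered by the stack at first): a fuse fully home has its underside 15 mm above the holder's underside. Origin: centre of the underside, z up; 12 mm brass lugs low on its x sides
- pad_red: red pad: round flat red plastic pad, 80 mm across, 6 mm thick, fixed to the black rubber mat; origin at the centre of its underside, z up (top at z = +6 mm)
- pad_yellow: yellow pad: round flat yellow plastic pad, 80 mm across, 6 mm thick, fixed to the black rubber mat; origin at the centre of its underside, z up (top at z = +6 mm)
- pad_white: white pad: round flat white plastic pad, 80 mm across, 6 mm thick, fixed to the black rubber mat; origin at the centre of its underside, z up (top at z = +6 mm)
- relay: blue relay box, 50 x 70 x 50 mm, about 350 g, loose on the mat beyond and to the left of the turntable; a bystander. Origin at the centre of its underside, z up
Mind the look-alikes: they are no part of the job. Leave any pink look-alike of the fuse_slim alone.

How it is judged:
On the way, in this order (a step that is already met when the one before it is completed fails the run):
1. The red knob stands on the red pad, released (horizontal distance between knob and pad_red below 0.015 m and z of knob in the frame of pad_red between 0.003 and 0.01 m and angle between knob's own z axis and vertical below 0.1 rad and contact force between the fingers and knob below 0.1 N), for 0.2 s.
2. The copper disc lies on the yellow pad, released (horizontal distance between disc and pad_yellow below 0.015 m and z of disc in the frame of pad_yellow between 0.003 and 0.01 m and angle between disc's own z axis and vertical below 0.1 rad and contact force between the fingers and disc below 0.1 N), for 0.2 s.
3. The porcelain insulator stands on the white pad, released (horizontal distance between insulator and pad_white below 0.015 m and z of insulator in the frame of pad_white between 0.003 and 0.01 m and angle between insulator's own z axis and vertical below 0.1 rad and contact force between the fingers and insulator below 0.1 N), for 0.2 s.
4. The slim fuse stands fully home in the holder, released (horizontal distance between fuse_slim and holder below 0.006 m and z of fuse_slim in the frame of holder below 0.019 m and angle between fuse_slim's own z axis and vertical below 0.12 rad and contact force between the fingers and fuse_slim below 0.1 N), for 0.2 s.
At the end, for the whole second after the job is handed in: Knob, disc, insulator flat (0.1 rad) on the red, yellow, white pad, 15 mm from its centre at most; slim fuse in the bore: 6 mm from its axis, 4 mm from the floor, tilt 0.12 rad at most; fat fuse upright, it and the relay within 30 mm of their starts; all released, at rest (horizontal distance between knob and pad_red below 0.015 m and z of knob in the frame of pad_red between 0.003 and 0.01 m and angle between each of knob, disc, insulator, fuse_fat's own z axis and vertical below 0.1 rad and linear speed of each of knob, disc, insulator, fuse_slim below 0.02 m/s and horizontal distance between disc and pad_yellow below 0.015 m and z of disc in the frame of pad_yellow between 0.003 and 0.01 m and horizontal distance between insulator and pad_white below 0.015 m and z of insulator in the frame of pad_white between 0.003 and 0.01 m and horizontal distance between fuse_slim and holder below 0.006 m and z of fuse_slim in the frame of holder below 0.019 m and angle between fuse_slim's own z axis and vertical below 0.12 rad and distance of each of fuse_fat, relay from where it was at the start of the episode below 0.03 m); the robot touches nothing.
It fails at once if the porcelain insulator is dropped (falls freely, faster than 0.5 m/s, about 13 mm) (contact force between the fingers and insulator below 0.1 N and linear speed of insulator above 0.5 m/s).
It also fails if it takes over 99 s, if anything falls off the work surface, if the arm or the gripper's body presses on something with over 40 N, if the wrist force passes 120 N, or if a joint passes its speed limit or range.

## Working session

There is one attempt and no reset: what is moved stays moved. The work goes in short steps, Python scripts to look and compute and a shell command to move; the robot and the scene stay as the last step left them, time stands still between calls to the robot, and variables do not carry over. Pictures are saved under pics/ and viewed, at most 14 in all, crops included, and the job is handed in when it is done.

```bash
mkdir -p pics; ls
python3 - <<'E'
from workcell import robot,get_image
import cv2,numpy as np
s=robot.sense();print({k:np.round(v,3).tolist() for k,v in s.items()})
for n in ("scene","top"):
    d=get_image(n);cv2.imwrite(f'pics/{n}1.png',d['image'][:,:,::-1]);np.savez(f'{n}1.npz',**d);print(n,np.round(d['world_from_camera'],3).tolist(),d['fx'],d['cx'],d['cy'])
E
```

```text
pics
{'time_s': 0.0, 'joints': [0.918, 0.182, 1.608, 0.0, 1.354, -0.206], 'joint_vel': [-0.002, 0.001, 0.001, 0.002, 0.0, 0.003], 'joint_efforts': [-0.0, -44.489, -35.133, -0.0, 0.009, 0.0], 'ee_pos': [0.248, 0.518, 0.241], 'tool_rot': [0.222, 0.975, -0.001, -0.0], 'contact_force': [-0.558, 0.101, -0.983], 'wrist_torque': [0.067, 0.043, 0.016], 'grip_force': 0.0, 'grip_width': 0.086}
scene [[-0.76, 0.448, -0.471, 0.964], [0.65, 0.528, -0.547, 0.481], [0.003, -0.722, -0.692, 0.71], [0.0, 0.0, 0.0, 1.0]] 446.994754701627 318.0528622707603 201.9496631096107
top [[-0.009, -0.997, 0.082, 0.511], [-1.0, 0.007, -0.024, -0.0], [0.023, -0.082, -0.996, 0.914], [0.0, 0.0, 0.0, 1.0]] 370.99535102677953 321.59908354897635 193.31606504774177
```

View pics/scene1.png

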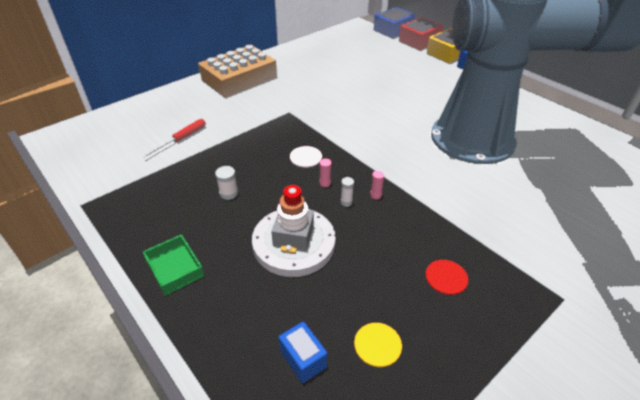

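View pics/top1.png

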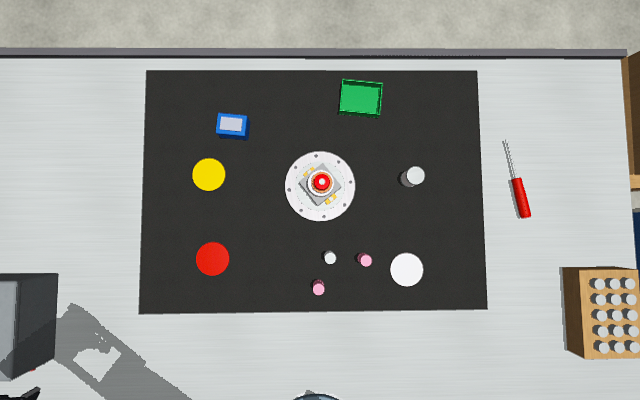

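The scene view shows the stack at about (292,215), slim fuse (347,190) between two pink look-alikes, fat fuse (227,183), relay (303,352). In the top view the stack is at (321,182), red pad (212,259), yellow (208,174), white (407,269), slim fuse (330,257), pinks (365,259) and (318,287), and fat fuse (412,177).

```bash
cat > h.py <<'E'
import numpy as np,cv2
def world(d):
    v,u=np.mgrid[:400,:640];z=d['range_z']
    p=np.stack([(u-d['cx'])/d['fx']*z,(v-d['cy'])/d['fy']*z,z],-1)
    T=d['world_from_camera'];return p@T[:3,:3].T+T[:3,3]
def circ(P,m):
    q=P[m][:,:2].astype(np.float32);c,r=cv2.minEnclosingCircle(q)
    return np.round([*c,r*2,*q.mean(0),np.median(P[m][:,2])],4),len(q)
def near(shape,u,v,r):
    a,b=np.mgrid[:400,:640];return (a-v)**2+(b-u)**2<r*r
E
python3 - <<'E'
from h import *
d=dict(np.load('top1.npz'));P=world(d);z=P[...,2]
for n,u,v,r,lo,hi in [('red',212,259,25,.001,.02),('yel',208,174,25,.001,.02),('white',407,269,25,.001,.02),('slim',330,257,14,.055,.08),('pink1',365,259,14,.05,.08),('pink2',318,287,14,.05,.08),('fat',412,177,22,.055,.08),('relay',232,125,25,.04,.06),('knob',321,182,20,.135,.16),('disc',321,182,25,.115,.133),('ins',321,182,25,.09,.113),('holder',321,182,40,.062,.08),('table',321,182,50,.015,.035),('greenbox',360,97,30,.01,.1),('mat',260,220,10,-.05,.05)]:
    m=near(0,u,v,r)&(z>lo)&(z<hi)&(d['range_z']>0)
    print(n,*circ(P,m) if m.any() else '-')
    if n=='holder': print(cv2.minAreaRect(P[m][:,:2].astype(np.float32)*1000))
E
```

```text
red [0.429  0.2449 0.1205 0.4299 0.2431 0.0055] 1614
yel [0.6361 0.2575 0.1242 0.6355 0.2557 0.0051] 1642
white [ 0.4    -0.2284  0.1218  0.4002 -0.2272  0.0053] 1709
slim [ 0.4342 -0.0371  0.026   0.4344 -0.0369  0.0669] 105
pink1 [ 0.4278 -0.1182  0.0261  0.4285 -0.1179  0.0669] 109
pink2 [ 0.3655 -0.0101  0.0262  0.3666 -0.0101  0.0667] 111
fat [ 0.6217 -0.2362  0.0421  0.6209 -0.2356  0.0674] 267
relay [0.7476 0.1918 0.0821 0.746  0.1908 0.0524] 657
knob [ 0.5989 -0.018   0.0341  0.5985 -0.0179  0.1491] 208
disc [ 0.6006 -0.0188  0.0463  0.5995 -0.0178  0.1251] 148
ins [ 0.6013 -0.0168  0.0579  0.5978 -0.0125  0.1068] 186
holder [ 0.6024 -0.0162  0.097   0.5994 -0.0142  0.0721] 392
((602.6172485351562, -16.051239013671875), (69.89508056640625, 70.10873413085938), 38.101375579833984)
table [ 0.6027 -0.0161  0.17    0.6005 -0.0153  0.0273] 2783
greenbox [ 0.8202 -0.1185  0.1257  0.8216 -0.121   0.0271] 454
mat [0.5222 0.1295 0.0484 0.5221 0.1295 0.0019] 305
```

Run:
```python
from h import *
for n in('top','scene'):
    d=dict(np.load(n+'1.npz'));P=world(d);z=P[...,2];ok=d['range_z']>0
    hsv=cv2.cvtColor(d['image'],cv2.COLOR_RGB2HSV);H,S,V=[hsv[...,i].astype(int) for i in range(3)]
    xy=lambda x,y,r:(np.hypot(P[...,0]-x,P[...,1]-y)<r)&ok
    print(n)
    print('red',*circ(P,xy(.429,.244,.055)&(S>120)&((H<8)|(H>172))))
    print('yel',*circ(P,xy(.636,.257,.055)&(S>120)&(H>20)&(H<35)))
    print('white',*circ(P,xy(.4,-.228,.055)&(S<60)&(V>150)))
    for nm,x,y,r,lo,hi in [('slim',.434,-.037,.025,.062,.08),('fat',.6217,-.236,.035,.062,.08),('knob',.6,-.017,.03,.143,.16),('holder',.602,-.016,.06,.068,.08),('table',.602,-.016,.1,.02,.032),('mat',.52,.13,.03,-.02,.03),('desk',.2,.3,.03,-.03,.03)]:
        m=xy(x,y,r)&(z>lo)&(z<hi); print(nm,*circ(P,m) if m.any() else '-')
```

```text
top
red [0.4311 0.2437 0.0827 0.4313 0.2422 0.0076] 915
yel [0.636  0.2562 0.084  0.635  0.2549 0.0078] 886
white [ 0.3992 -0.2258  0.0821  0.4002 -0.2248  0.0081] 863
slim [ 0.434  -0.0371  0.0259  0.4343 -0.037   0.0669] 103
fat [ 0.6217 -0.2362  0.0421  0.6213 -0.236   0.0674] 258
knob [ 0.5989 -0.018   0.0341  0.5989 -0.0179  0.1491] 203
holder [ 0.603  -0.0165  0.0966  0.5998 -0.0143  0.0721] 388
table [ 0.6027 -0.0161  0.17    0.6006 -0.0153  0.0273] 2756
mat [0.5199 0.13   0.06   0.5201 0.1301 0.002 ] 478
desk [ 0.2001  0.3     0.06    0.2     0.3    -0.0015] 522
scene
red [0.4286 0.2432 0.0902 0.4328 0.2454 0.0095] 1227
yel [0.6329 0.2556 0.0865 0.6367 0.2582 0.0095] 1726
white [ 0.3961 -0.2257  0.0917  0.4018 -0.2216  0.0098] 536
slim [ 0.4336 -0.0349  0.029   0.4354 -0.0338  0.0682] 98
fat [ 0.6203 -0.235   0.0459  0.6226 -0.2325  0.0685] 217
knob [ 0.5994 -0.0155  0.0357  0.6006 -0.0134  0.1504] 213
holder [ 6.038e-01 -1.320e-02  9.500e-02  6.131e-01  6.000e-04  7.370e-02] 455
table [ 0.603  -0.0133  0.1719  0.6172  0.006   0.0288] 2609
mat [0.52   0.1299 0.06   0.5205 0.1305 0.0038] 566
desk [0.2    0.3    0.0601 0.2005 0.3005 0.0007] 469
```

```bash
python3 -m jog '0 0 0 0 0 -.15 1; 0 0 0 0 0 -.15 1; 0 0 0 0 0 -.149 1; -.029 -.044 0 0 0 0 1; -.029 -.045 0 0 0 0 1' 40; python3 -m jog '-.029 -.045 0 0 0 0 1; -.029 -.045 0 0 0 0 1;-.029 -.045 0 0 0 0 1;-.029 -.045 0 0 0 0 1;-.029 -.045 0 0 0 0 1'; python3 -m jog '-.029 -.045 0 0 0 0 1; -.029 -.045 0 0 0 0 1;-.029 -.045 0 0 0 0 1;-.029 -.045 0 0 0 0 1;0 0 0 0 0 0 .8'
```

```text
time_s: 0.72
ee_pos: [0.3066, 0.4288, 0.2417]
tool_rot: [-0.002, 1.0, -0.0, -0.0]
contact_force: [0.6, 0.6, 0.5]
grip_width: 0.0849
grip_force: 0.0
time_s: 1.35
ee_pos: [0.4526, 0.2034, 0.2421]
tool_rot: [-0.001, 1.0, 0.0, -0.0]
contact_force: [-0.4, -0.3, -0.7]
grip_width: 0.0849
grip_force: 0.0
time_s: 1.98
ee_pos: [0.5697, 0.022, 0.2416]
tool_rot: [0.001, 1.0, -0.0, -0.0]
contact_force: [0.2, 0.4, -0.0]
grip_width: 0.0695
grip_force: 0.0
```

Run:
```python
from h import *
from workcell import robot,get_image
from scipy.spatial.transform import Rotation as R
s=robot.sense();d=get_image('wrist');cv2.imwrite('pics/w1.png',d['image'][:,:,::-1])
T=np.eye(4);T[:3,:3]=R.from_quat(s['tool_rot']).as_matrix();T[:3,3]=s['ee_pos'];print(np.round(T,3).tolist())
d['world_from_camera']=T@d['mount'];print(np.round(d['mount'],3).tolist());P=world(d);z=P[...,2]
for n,lo,hi in[('knob',.14,.16),('disc',.116,.135),('ins',.097,.114),('holder',.065,.08),('table',.02,.035)]:
    m=(z>lo)&(z<hi)&(d['range_z']>0)&(np.hypot(P[...,0]-.6,P[...,1]+.016)<.1); print(n,*circ(P,m) if m.any() else '-')
```

```text
[[-1.0, 0.002, -0.001, 0.57], [0.002, 1.0, -0.001, 0.022], [0.001, -0.001, -1.0, 0.242], [0.0, 0.0, 0.0, 1.0]]
[[0.001, -0.958, -0.287, 0.073], [1.0, 0.001, -0.001, 0.002], [0.001, -0.287, 0.958, -0.131], [0.0, 0.0, 0.0, 1.0]]
knob [ 0.5984 -0.0148  0.0351  0.5963 -0.0142  0.1491] 1775
disc [ 0.5999 -0.0151  0.0462  0.5888 -0.0109  0.1251] 1024
ins [ 0.6009 -0.0133  0.0585  0.5878 -0.0055  0.1071] 1126
holder [ 0.6016 -0.013   0.0979  0.5855 -0.007   0.0722] 1942
table [ 0.6022 -0.0133  0.1702  0.5863 -0.0085  0.0274] 12378
```

```bash
python3 -m jog '-.029 -.0375 0 0 0 0 .8; 0 0 .04 0 0 0 .8;0 0 .035 0 0 0 .8; 0 0 .0255 0 0 0 .8; 0 0 0 0 0 0 .8' 40; python3 -m jog '0 0 0 0 0 0 0; 0 0 0 0 0 0 0; 0 0 0 0 0 0 0; 0 0 0 0 0 0 0;0 0 0 0 0 0 0'
```

```text
time_s: 2.65
ee_pos: [0.5951, -0.0103, 0.1393]
tool_rot: [-0.002, 1.0, 0.001, -0.003]
contact_force: [-1.2, 0.4, -0.5]
grip_width: 0.0687
grip_force: 0.0
time_s: 3.28
ee_pos: [0.5988, -0.0121, 0.1439]
tool_rot: [-0.001, 1.0, -0.0, 0.002]
contact_force: [-0.2, 0.9, 6.6]
grip_width: 0.0322
grip_force: 40.2
```

```bash
python3 -m jog '0 0 -.01 0 0 0 0; 0 0 -.02 0 0 0 0; 0 0 -.03 0 0 0 0; 0 0 0 0 0 0 0;0 0 0 0 0 0 0'
python3 - <<'E'
from h import *
from workcell import robot,get_image
d=get_image('wrist');cv2.imwrite('pics/w2.png',d['image'][:,:,::-1])
for i in range(1): print(robot.sense()['ee_pos'],robot.sense()['contact_force'])
E
```

```text
time_s: 3.9
ee_pos: [0.5974, -0.0121, 0.2018]
tool_rot: [-0.001, 1.0, -0.0, -0.0]
contact_force: [-0.5, -0.5, -1.4]
grip_width: 0.0324
grip_force: 39.8
[ 0.59697465 -0.01206148  0.20100909] [-0.02932565  0.23308429 -0.83146457]
```

View pics/w2.png

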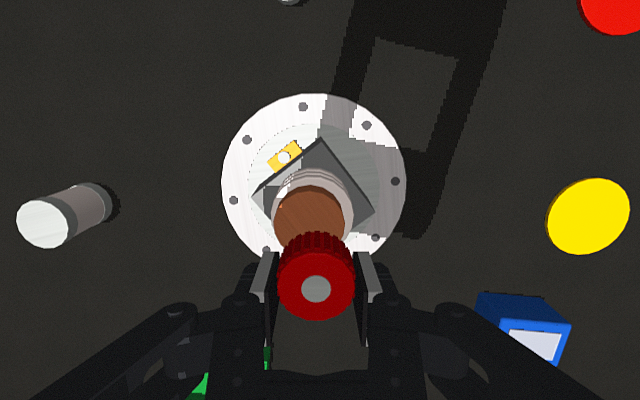

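The picture shows the knob held between the pads at (316,285), with the stack's disc and insulator still in place behind it at (305,215).

```bash
cat >> h.py <<'E'
from scipy.spatial.transform import Rotation as R
def wrist():
    from workcell import robot,get_image
    s=robot.sense();T=np.eye(4);T[:3,:3]=R.from_quat(s['tool_rot']).as_matrix();T[:3,3]=s['ee_pos']
    d=get_image('wrist');d['world_from_camera']=T@d['mount'];P=world(d)
    d['world_from_camera']=d['mount'];Q=world(d);return s,d,P,Q
E
python3 - <<'E'
from h import *
s,d,P,Q=wrist()
print(s['ee_pos'])
for u,v in[(316,289),(290,270),(316,310),(263,265),(268,255),(272,255),(362,255),(370,270),(265,300)]: print(u,v,d['image'][v,u],np.round(Q[v,u],4),np.round(P[v,u],4))
for nm,m in[('L',(Q[...,1]>-.05)&(Q[...,1]<-.0185)),('R',(Q[...,1]<.05)&(Q[...,1]>.0185))]:
    m=m&(abs(Q[...,0])<.013)&(Q[...,2]<.04)&(Q[...,2]>-.03);print(nm,m.sum(),np.percentile(Q[m][:,2],[50,90,99]) if m.any() else '')
E
```

```text
[ 0.59697465 -0.01206148  0.20100909]
316 289 [123 125 122] [ 0.0006  0.0016 -0.0064] [ 0.5964 -0.0105  0.2074]
290 270 [138   0   2] [ 0.0082 -0.0089 -0.0048] [ 0.5888 -0.0209  0.2058]
316 310 [136   0   0] [-0.0095  0.0016 -0.006 ] [ 0.6064 -0.0104  0.207 ]
263 265 [82 83 82] [ 0.0113 -0.0193 -0.0066] [ 0.5857 -0.0314  0.2076]
268 255 [88 87 86] [ 0.0112 -0.0186  0.0029] [ 0.5858 -0.0307  0.1981]
272 255 [88 89 88] [ 0.011  -0.017   0.0033] [ 0.586  -0.0291  0.1977]
362 255 [81 82 81] [0.0106 0.0211 0.0043] [0.5863 0.009  0.1968]
370 270 [81 83 80] [ 0.0114  0.0222 -0.011 ] [0.5855 0.0101 0.212 ]
265 300 [23 21 21] [ 0.0081 -0.0158 -0.0266] [ 0.589  -0.0279  0.2276]
L 772 [-0.01155755  0.000844    0.00601946]
R 1337 [-0.0153815   0.0005371   0.00613742]
```

```bash
python3 -m jog '.028 .0425 0 0 0 0 0; .028 .0425 0 0 0 0 0; .028 .0425 0 0 0 0 0; .028 .0425 0 0 0 0 0; .028 .0425 0 0 0 0 0'; python3 -m jog '.0265 .0425 0 0 0 0 0; 0 0 .05 0 0 0 0; 0 0 .05 0 0 0 0; 0 0 .04 0 0 0 0; 0 0 0 0 0 0 0'
```

```text
time_s: 4.62
ee_pos: [0.4555, 0.2011, 0.2008]
tool_rot: [-0.001, 1.0, -0.0, -0.001]
contact_force: [0.3, 0.5, -0.9]
grip_width: 0.0323
grip_force: 39.9
time_s: 5.25
ee_pos: [0.4269, 0.2414, 0.0582]
tool_rot: [-0.001, 1.0, -0.001, -0.004]
contact_force: [-0.3, 0.7, -0.4]
grip_width: 0.0325
grip_force: 40.0
```

```bash
python3 -m jog '-.003 .002 .015 0 0 0 0; 0 0 .01 0 0 0 0; 0 0 .004 0 0 0 0; 0 0 .002 0 0 0 0; 0 0 0 0 0 0 0'
```

```text
time_s: 5.88
ee_pos: [0.4337, 0.2445, 0.0311]
tool_rot: [-0.001, 1.0, 0.0, 0.0]
contact_force: [0.3, 0.5, -1.4]
grip_width: 0.0325
grip_force: 40.0
```

```bash
python3 -m jog '.002 0 .002 0 0 0 0; 0 0 0 0 0 0 0; 0 0 .0015 0 0 0 0; 0 0 0 0 0 0 0; 0 0 0 0 0 0 0'
python3 - <<'E'
from workcell import robot
s=robot.sense();print(s['contact_force'],s['ee_pos'])
E
```

```text
time_s: 6.5
ee_pos: [0.4315, 0.2445, 0.0273]
tool_rot: [-0.001, 1.0, -0.0, -0.0]
contact_force: [0.3, 0.5, -0.5]
grip_width: 0.0322
grip_force: 40.0
[ 0.32081703  0.46222712 -0.50939305] [0.43154226 0.24446726 0.02725929]
```

```bash
python3 -m jog '0 0 .001 0 0 0 0; 0 0 0 0 0 0 0; 0 0 .001 0 0 0 0; 0 0 0 0 0 0 0; 0 0 0 0 0 0 0'
```

```text
time_s: 7.12
ee_pos: [0.4317, 0.2445, 0.0268]
tool_rot: [-0.001, 1.0, -0.0, -0.0]
contact_force: [-6.8, -3.5, 17.6]
grip_width: 0.0327
grip_force: 41.8
```

Contact. Release, rise and look.

```bash
python3 -m jog '0 0 0 0 0 0 .65; 0 0 0 0 0 0 .65; 0 0 0 0 0 0 .65; 0 0 -.02 0 0 0 .65; 0 0 -.05 0 0 0 .8'; python3 -m jog '0 0 -.06 0 0 0 .8; -.028 -.043 -.05 0 0 0 .8; -.028 -.043 0 0 0 0 .8; -.028 -.043 0 0 0 0 .8; -.028 -.043 0 0 0 0 .8' 60
python3 - <<'E'
from h import *
from workcell import get_image
d=get_image('top');np.savez('top2.npz',**d);cv2.imwrite('pics/top2.png',d['image'][:,:,::-1])
P=world(d);z=P[...,2]
for n,x,y,lo,hi in[('knob',.43,.243,.02,.05),('disc',.6,-.016,.115,.14),('ins',.6,-.016,.095,.113)]:
    m=(np.hypot(P[...,0]-x,P[...,1]-y)<.05)&(z>lo)&(z<hi);print(n,*circ(P,m) if m.any() else '-')
E
```

```text
time_s: 7.75
ee_pos: [0.4293, 0.2437, 0.0936]
tool_rot: [-0.001, 1.0, -0.001, -0.003]
contact_force: [1.3, 0.5, 0.0]
grip_width: 0.0682
grip_force: 0.0
time_s: 8.38
ee_pos: [0.5411, 0.0768, 0.199]
tool_rot: [-0.001, 1.0, 0.0, 0.0]
contact_force: [1.3, 0.0, 0.5]
grip_width: 0.0685
grip_force: 0.0
knob [0.4323 0.2421 0.0346 0.4328 0.2397 0.0313] 154
disc [ 0.6006 -0.0187  0.0459  0.6004 -0.0181  0.1252] 360
ins [ 0.6014 -0.0166  0.0576  0.5988 -0.0128  0.1072] 176
```

```bash
python3 -m jog '-.028 -.045 0 0 0 0 .85; -.031 -.0486 0 0 0 0 .85; 0 0 .03 0 0 0 .85; 0 0 .025 0 0 0 .85; 0 0 0 0 0 0 .85' 60;python3 -m jog '0 0 0 0 0 0 .85; 0 0 .015 0 0 0 .85; 0 0 0 0 0 0 .85; 0 0 0 0 0 0 .85;0 0 0 0 0 0 .85'
```

```text
time_s: 9.05
ee_pos: [0.5976, -0.0149, 0.1412]
tool_rot: [-0.001, 1.0, 0.001, -0.003]
contact_force: [-0.8, -0.1, 0.2]
grip_width: 0.0725
grip_force: 0.0
time_s: 9.68
ee_pos: [0.5998, -0.0153, 0.1293]
tool_rot: [-0.001, 1.0, -0.0, 0.0]
contact_force: [0.3, -0.1, -1.0]
grip_width: 0.0725
grip_force: 0.0
```

```bash
python3 -m jog '0 -.001 .007 0 0 0 .85; 0 0 0 0 0 0 .85; 0 0 0 0 0 0 .85; 0 0 0 0 0 0 0;0 0 0 0 0 0 0'; python3 -m jog '0 0 0 0 0 0 0;0 0 0 0 0 0 0;0 0 0 0 0 0 0;0 0 0 0 0 0 0;0 0 0 0 0 0 0'
```

```text
time_s: 10.3
ee_pos: [0.6, -0.0165, 0.1226]
tool_rot: [-0.001, 1.0, -0.0, 0.001]
contact_force: [1.0, 0.4, -1.3]
grip_width: 0.0435
grip_force: 61.2
time_s: 10.92
ee_pos: [0.6, -0.0164, 0.1225]
tool_rot: [-0.001, 1.0, -0.0, 0.001]
contact_force: [0.2, -0.5, 5.3]
grip_width: 0.0436
grip_force: 61.7
```

```bash
python3 -m jog '0 0 -.006 0 0 0 0;0 0 -.01 0 0 0 0;0 0 -.02 0 0 0 0;0 0 -.03 0 0 0 0;0 0 0 0 0 0 0'
python3 - <<'E'
from h import *
s,d,P,Q=wrist();cv2.imwrite('pics/w3.png',d['image'][:,:,::-1])
print(s['ee_pos'],s['grip_width'],s['contact_force'])
m=(np.hypot(Q[...,0],Q[...,1])<.024)&(abs(Q[...,2])<.02);print('disc top tool',*circ(Q,m)); A=np.c_[Q[m][:,:2],np.ones(m.sum())];print(np.linalg.lstsq(A,Q[m][:,2],rcond=None)[0])
E
```

```text
time_s: 11.55
ee_pos: [0.6018, -0.0167, 0.1918]
tool_rot: [-0.001, 1.0, -0.001, 0.003]
contact_force: [0.5, -0.8, -2.9]
grip_width: 0.0437
grip_force: 61.4
[ 0.60176897 -0.01667907  0.19182568] 0.04371555878216818 [ 0.49724932 -0.84083682 -2.87480563]
disc top tool [ 0.     -0.      0.0481  0.0028  0.0007 -0.0025] 10158
[ 0.11816944  0.03009306 -0.0025313 ]
```

View pics/w3.png

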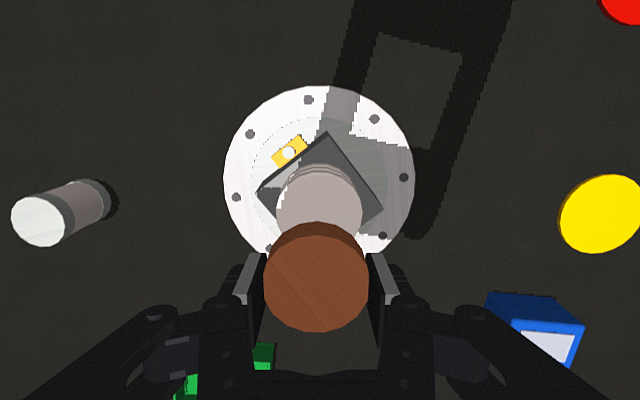

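The disc is held centred at (316,277), and the insulator still sits on the holder at (318,200).

```bash
python3 -m jog '-.007 .045 0 0 0 0 0;-.007 .045 0 0 0 0 0;-.007 .045 0 0 0 0 0;-.007 .045 0 0 0 0 0;-.007 .045 0 0 0 0 0';python3 -m jog '0 .047 0 0 0 0 0;0 0 .04 0 0 0 0;0 0 .04 0 0 0 0;0 0 .04 0 0 0 0;0 0 0 0 0 0 0';python3 -m jog '0 0 0 0 0 0 0;0 0 0 0 0 0 0;0 0 .01 0 0 0 0;0 0 .01 0 0 0 0;0 0 0 0 0 0 0'
```

```text
time_s: 12.22
ee_pos: [0.6332, 0.2101, 0.1861]
tool_rot: [-0.001, 1.0, -0.0, -0.001]
contact_force: [-0.7, -0.2, -2.4]
grip_width: 0.0437
grip_force: 61.5
time_s: 12.85
ee_pos: [0.6295, 0.2548, 0.062]
tool_rot: [-0.001, 1.0, -0.001, -0.005]
contact_force: [-0.2, -1.0, -2.0]
grip_width: 0.0435
grip_force: 61.9
time_s: 13.48
ee_pos: [0.6327, 0.2555, 0.0463]
tool_rot: [-0.001, 1.0, -0.0, -0.001]
contact_force: [0.1, 0.1, -2.1]
grip_width: 0.0437
grip_force: 61.9
```

```bash
python3 -m jog '-.002 0 .01 0 0 0 0;0 0 .006 0 0 0 0;0 0 .003 0 0 0 0;0 0 0 0 0 0 0;0 0 0 0 0 0 0';python3 -m jog '0 0 .002 0 0 0 0;0 0 0 0 0 0 0;0 0 0 0 0 0 0;0 0 0 0 0 0 0;0 0 0 0 0 0 0'
```

```text
time_s: 14.1
ee_pos: [0.6361, 0.2559, 0.0292]
tool_rot: [-0.001, 1.0, 0.0, 0.0]
contact_force: [-0.2, -0.1, -2.0]
grip_width: 0.0434
grip_force: 61.9
time_s: 14.72
ee_pos: [0.636, 0.2558, 0.0269]
tool_rot: [-0.001, 1.0, 0.0, 0.0]
contact_force: [0.5, -0.1, -2.2]
grip_width: 0.0436
grip_force: 61.9
```

```bash
python3 -m jog '0 0 .0015 0 0 0 0;0 0 0 0 0 0 0;0 0 0 0 0 0 0;0 0 0 0 0 0 0;0 0 0 0 0 0 0';python3 -m jog '0 0 .001 0 0 0 0;0 0 0 0 0 0 0;0 0 0 0 0 0 0;0 0 0 0 0 0 0;0 0 0 0 0 0 0'
```

```text
time_s: 15.35
ee_pos: [0.6359, 0.2558, 0.0254]
tool_rot: [-0.001, 1.0, -0.0, -0.0]
contact_force: [-0.1, -0.9, -2.2]
grip_width: 0.0435
grip_force: 61.9
time_s: 15.98
ee_pos: [0.636, 0.2558, 0.0244]
tool_rot: [-0.001, 1.0, 0.0, 0.0]
contact_force: [0.1, -0.5, -3.3]
grip_width: 0.044
grip_force: 61.9
```

```bash
python3 -m jog '0 0 .001 0 0 0 0;0 0 0 0 0 0 0;0 0 0 0 0 0 0;0 0 .001 0 0 0 0;0 0 0 0 0 0 0'
```

```text
time_s: 16.6
ee_pos: [0.6361, 0.2558, 0.0236]
tool_rot: [-0.001, 1.0, -0.0, 0.0]
contact_force: [-3.5, -0.1, 5.9]
grip_width: 0.0433
grip_force: 63.0
```

```bash
python3 -m jog '0 0 0 0 0 0 .85; 0 0 0 0 0 0 .85; 0 0 0 0 0 0 .85; 0 0 -.02 0 0 0 .85; 0 0 -.05 0 0 0 1'; python3 -m jog '0 0 -.06 0 0 0 1; .007 -.045 -.01 0 0 0 1; .007 -.045 0 0 0 0 1; .007 -.045 0 0 0 0 1; .007 -.045 0 0 0 0 1' 50;  python3 -m jog '.007 -.045 0 0 0 0 1;0 -.046 0 0 0 0 1;0 0 0 0 0 0 1;0 0 0 0 0 0 1;0 0 0 0 0 0 1'
python3 - <<'E'
from h import *
from workcell import get_image
s,w,P,Q=wrist();z=P[...,2];m=(np.hypot(P[...,0]-.6,P[...,1]+.016)<.06)&(z>.1)&(z<.114);print(s['ee_pos'],'ins wrist',*circ(P,m))
d=get_image('top')
P=world(d);z=P[...,2]
for n,x,y,lo,hi in[('knob',.43,.243,.02,.05),('disc',.636,.256,.02,.05),('ins',.6,-.016,.095,.113)]:
    m=(np.hypot(P[...,0]-x,P[...,1]-y)<.05)&(z>lo)&(z<hi);print(n,*circ(P,m) if m.any() else '-')
E
```

```text
time_s: 17.23
ee_pos: [0.6339, 0.2553, 0.0911]
tool_rot: [-0.001, 1.0, -0.001, -0.003]
contact_force: [1.0, 0.3, 0.9]
grip_width: 0.0849
grip_force: 0.0
time_s: 17.85
ee_pos: [0.6085, 0.0744, 0.1643]
tool_rot: [-0.001, 1.0, -0.0, 0.001]
contact_force: [0.3, -0.6, -0.4]
grip_width: 0.0854
grip_force: 0.0
time_s: 18.48
ee_pos: [0.6017, -0.014, 0.1629]
tool_rot: [-0.002, 1.0, 0.0, 0.0]
contact_force: [0.9, 0.5, -0.1]
grip_width: 0.085
grip_force: 0.0
[ 0.60165793 -0.01402391  0.16286085] ins wrist [ 0.6006 -0.0137  0.0583  0.5989 -0.0136  0.1072] 7366
knob [0.4321 0.2427 0.0344 0.4328 0.2415 0.0314] 172
disc [0.6375 0.2538 0.0459 0.6374 0.2533 0.0258] 291
ins [ 0.5852 -0.0146  0.0463  0.5783 -0.014   0.1065] 57
```

```bash
python3 -m jog '.001 -.0013 .03 0 0 0 1; 0 0 .025 0 0 0 1; 0 0 .012 0 0 0 1; 0 0 0 0 0 0 1; 0 0 0 0 0 0 1' 45;python3 -m jog '0 0 .0045 0 0 0 1; 0 0 0 0 0 0 1; 0 0 0 0 0 0 1; 0 0 0 0 0 0 1; 0 0 0 0 0 0 1'
```

```text
time_s: 19.2
ee_pos: [0.6014, -0.0165, 0.0965]
tool_rot: [-0.001, 1.0, -0.0, 0.001]
contact_force: [0.9, -0.5, -0.2]
grip_width: 0.0857
grip_force: 0.0
time_s: 19.82
ee_pos: [0.6006, -0.0166, 0.091]
tool_rot: [-0.001, 1.0, -0.0, 0.0]
contact_force: [-0.0, 0.5, 0.0]
grip_width: 0.0856
grip_force: 0.0
```

```bash
python3 -m jog '0 .001 0 0 0 0 0; 0 0 0 0 0 0 0; 0 0 0 0 0 0 0; 0 0 0 0 0 0 0; 0 0 0 0 0 0 0';python3 -m jog '0 0 -.003 0 0 0 0; 0 0 -.007 0 0 0 0; 0 0 -.015 0 0 0 0; 0 0 -.025 0 0 0 0; 0 0 0 0 0 0 0'
python3 - <<'E'
from h import *
s,d,P,Q=wrist();cv2.imwrite('pics/w4.png',d['image'][:,:,::-1])
print(s['ee_pos'],s['contact_force'])
m=(np.hypot(Q[...,0],Q[...,1])<.024)&(abs(Q[...,2]+.01)<.02);A=np.c_[Q[m][:,:2],np.ones(m.sum())];print(np.linalg.lstsq(A,Q[m][:,2],rcond=None)[0],np.median(Q[m][:,2]))
z=P[...,2];m=(np.hypot(P[...,0]-.602,P[...,1]+.016)<.06)&(z>.066)&(z<.08);print(circ(P,m))
E
```

```text
time_s: 20.45
ee_pos: [0.6009, -0.0155, 0.0913]
tool_rot: [-0.001, 1.0, -0.0, 0.0]
contact_force: [-0.2, 1.4, 3.6]
grip_width: 0.0565
grip_force: 48.6
time_s: 21.08
ee_pos: [0.6025, -0.016, 0.144]
tool_rot: [-0.001, 1.0, -0.001, 0.003]
contact_force: [0.5, -0.2, -1.8]
grip_width: 0.0568
grip_force: 48.3
[ 0.60252237 -0.01601866  0.14399522] [ 0.52898811 -0.23068564 -1.82768713]
[ 0.00014295  0.00094087 -0.01586367] -0.01586733767189985
(array([ 0.6017, -0.0132,  0.0984,  0.5847, -0.0124,  0.0721]), 5840)
```

View pics/w4.png

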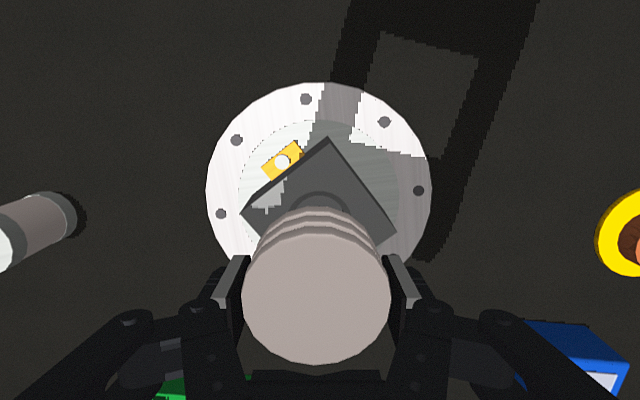

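The insulator is held level at (316,290), and the holder's bore edge shows behind it at (318,200).

```bash
python3 -m jog '.02 -.02 -.005 0 0 0 0;.034 -.036 0 0 0 0 0;.034 -.036 0 0 0 0 0;.034 -.036 0 0 0 0 0;.034 -.036 0 0 0 0 0';python3 -m jog '.03 -.03 0 0 0 0 0;.0165 -.015 .02 0 0 0 0;0 0 .04 0 0 0 0;0 0 .03 0 0 0 0;0 0 0 0 0 0 0';python3 -m jog '0 0 .003 0 0 0 0;0 0 0 0 0 0 0;0 0 0 0 0 0 0;0 0 0 0 0 0 0;0 0 0 0 0 0 0'
```

```text
time_s: 21.75
ee_pos: [0.4432, -0.1804, 0.145]
tool_rot: [-0.001, 1.0, 0.0, -0.001]
contact_force: [-0.4, -0.9, -1.4]
grip_width: 0.0569
grip_force: 48.5
time_s: 22.38
ee_pos: [0.3962, -0.2231, 0.0533]
tool_rot: [-0.001, 1.0, 0.002, -0.002]
contact_force: [-0.3, -0.2, -0.8]
grip_width: 0.0567
grip_force: 48.9
time_s: 23.0
ee_pos: [0.3987, -0.2251, 0.0532]
tool_rot: [-0.001, 1.0, -0.0, 0.0]
contact_force: [0.5, -0.1, -1.5]
grip_width: 0.0566
grip_force: 48.9
```

```bash
python3 -m jog '-.001 .001 .008 0 0 0 0;0 0 .007 0 0 0 0;0 0 .004 0 0 0 0;0 0 .002 0 0 0 0;0 0 0 0 0 0 0';python3 -m jog '0 0 .001 0 0 0 0;0 0 0 0 0 0 0;0 0 .001 0 0 0 0;0 0 0 0 0 0 0;0 0 0 0 0 0 0'
```

```text
time_s: 23.62
ee_pos: [0.3994, -0.2239, 0.0317]
tool_rot: [-0.001, 1.0, 0.0, -0.0]
contact_force: [-0.2, -0.8, -1.7]
grip_width: 0.057
grip_force: 48.9
time_s: 24.25
ee_pos: [0.3995, -0.224, 0.0299]
tool_rot: [-0.001, 1.0, 0.0, -0.0]
contact_force: [0.5, 0.4, -2.2]
grip_width: 0.0566
grip_force: 48.9
```

```bash
python3 -m jog '0 0 .001 0 0 0 0;0 0 0 0 0 0 0;0 0 0 0 0 0 0;0 0 0 0 0 0 0;0 0 0 0 0 0 0';python3 -m jog '0 0 .001 0 0 0 0;0 0 0 0 0 0 0;0 0 0 0 0 0 0;0 0 0 0 0 0 0;0 0 0 0 0 0 0'
```

```text
time_s: 24.88
ee_pos: [0.3995, -0.224, 0.0289]
tool_rot: [-0.001, 1.0, -0.0, 0.0]
contact_force: [-1.2, -0.5, -2.2]
grip_width: 0.0566
grip_force: 48.9
time_s: 25.5
ee_pos: [0.3995, -0.224, 0.0279]
tool_rot: [-0.001, 1.0, -0.0, 0.0]
contact_force: [0.0, -0.2, -1.3]
grip_width: 0.057
grip_force: 48.9
```

```bash
python3 -m jog '0 0 .001 0 0 0 0;0 0 0 0 0 0 0;0 0 0 0 0 0 0;0 0 0 0 0 0 0;0 0 0 0 0 0 0'
```

```text
time_s: 26.12
ee_pos: [0.3996, -0.2241, 0.0272]
tool_rot: [-0.001, 1.0, -0.0, 0.0]
contact_force: [-1.8, 2.3, 6.1]
grip_width: 0.0567
grip_force: 49.7
```

```bash
python3 -m jog '0 0 0 0 0 0 1; 0 0 0 0 0 0 1; 0 0 0 0 0 0 1; 0 0 -.015 0 0 0 1; 0 0 -.05 0 0 0 1'; python3 -m jog '0 0 -.06 0 0 0 1; -.007 .045 -.01 0 0 0 1; -.008 .045 0 0 0 0 1; -.008 .045 0 0 0 0 .7; -.008 .045 0 0 0 0 .7' 40;  python3 -m jog '-.003 .007 0 0 0 0 .7;0 0 0 0 0 0 .7;0 0 0 0 0 0 .7;0 0 0 0 0 0 .7;0 0 0 0 0 0 .7'
python3 - <<'E'
from h import *
from workcell import get_image
s,w,P,Q=wrist();z=P[...,2];m=(np.hypot(P[...,0]-.434,P[...,1]+.036)<.03)&(z>.06)&(z<.08);print(s['ee_pos'],'slim wrist',*circ(P,m))
cv2.imwrite('pics/w5.png',w['image'][:,:,::-1])
d=get_image('top');np.savez('top3.npz',**d)
P=world(d);z=P[...,2]
for n,x,y,lo,hi in[('knob',.43,.243,.02,.05),('disc',.636,.256,.02,.05),('ins',.4,-.225,.03,.06),('holder',.603,-.015,.066,.08),('fat',.6217,-.236,.062,.08),('table',.602,-.016,.02,.032)]:
    m=(np.hypot(P[...,0]-x,P[...,1]-y)<(.1 if n=='table' else .06))&(z>lo)&(z<hi);print(n,*circ(P,m) if m.any() else '-')
E
```

```text
time_s: 26.75
ee_pos: [0.3979, -0.2225, 0.0912]
tool_rot: [-0.001, 1.0, 0.002, -0.002]
contact_force: [1.2, -0.4, 0.3]
grip_width: 0.0853
grip_force: 0.0
time_s: 27.38
ee_pos: [0.4305, -0.0427, 0.1632]
tool_rot: [-0.001, 1.0, -0.0, 0.001]
contact_force: [1.1, -0.2, 0.1]
grip_width: 0.0598
grip_force: 0.0
time_s: 28.0
ee_pos: [0.433, -0.0376, 0.1619]
tool_rot: [-0.0, 1.0, -0.0, -0.0]
contact_force: [0.3, 0.1, 0.6]
grip_width: 0.06
grip_force: 0.0
[ 0.43298227 -0.03763292  0.16187114] slim wrist [ 0.4333 -0.0342  0.026   0.4324 -0.0342  0.0671] 1106
knob [0.4318 0.2426 0.0353 0.4329 0.2413 0.0313] 175
disc [0.6373 0.2536 0.0456 0.6372 0.2532 0.0258] 293
ins [ 0.4004 -0.2252  0.0583  0.4043 -0.2297  0.0432] 373
holder [ 0.6033 -0.0165  0.0969  0.6025 -0.0161  0.072 ] 780
fat [ 0.6218 -0.2362  0.0423  0.6214 -0.2362  0.0674] 255
table [ 0.6027 -0.0162  0.1701  0.6005 -0.0153  0.0273] 2761
```

View pics/w5.png

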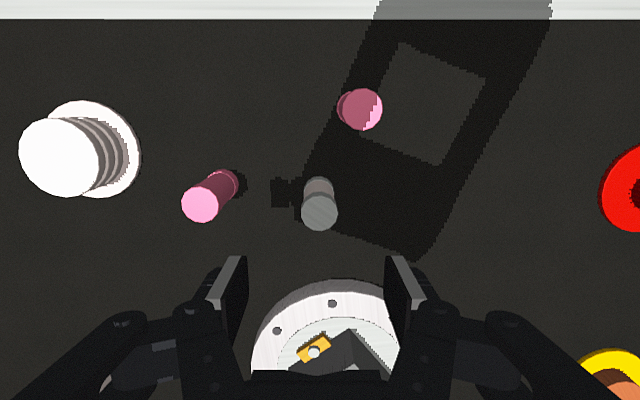

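The slim fuse is at (319,205) between the pads' line, pinks at (200,205) and (360,108), the insulator stands on the white pad at (70,155).

```bash
python3 -m jog '0 .002 .035 0 0 0 .7; 0 0 .035 0 0 0 .7; 0 0 .025 0 0 0 .7; 0 0 .01 0 0 0 .7; 0 0 0 0 0 0 .7' 40;python3 -m jog '0 0 .003 0 0 0 .7; 0 0 0 0 0 0 .7; 0 0 0 0 0 0 0; 0 0 0 0 0 0 0; 0 0 0 0 0 0 0';python3 -m jog '0 0 0 0 0 0 0; 0 0 0 0 0 0 0; 0 0 -.005 0 0 0 0; 0 0 -.01 0 0 0 0; 0 0 0 0 0 0 0'
```

```text
time_s: 28.72
ee_pos: [0.4329, -0.0349, 0.0567]
tool_rot: [-0.001, 1.0, 0.0, -0.001]
contact_force: [0.1, -0.2, 0.2]
grip_width: 0.0596
grip_force: 0.0
time_s: 29.35
ee_pos: [0.4334, -0.035, 0.0544]
tool_rot: [-0.001, 1.0, -0.0, 0.0]
contact_force: [-0.0, -0.1, 4.4]
grip_width: 0.0247
grip_force: 39.1
time_s: 29.98
ee_pos: [0.4338, -0.0352, 0.0698]
tool_rot: [-0.001, 1.0, -0.0, 0.001]
contact_force: [0.6, -0.3, -0.5]
grip_width: 0.0248
grip_force: 39.4
```

```bash
python3 -m jog '0 0 -.04 0 0 0 0; -.02 0 -.04 0 0 0 0; -.05 .01 0 0 0 0 0; -.05 .01 0 0 0 0 0; -.03 0 0 0 0 0 0';python3 -m jog '-.0187 0 0 0 0 0 0; 0 0 0 0 0 0 0; 0 0 0 0 0 0 0; 0 0 0 0 0 0 0; 0 0 0 0 0 0 0'
python3 - <<'E'
from h import *
from workcell import get_image
s,d,P,Q=wrist();cv2.imwrite('pics/w6.png',d['image'][:,:,::-1]);print(s['ee_pos'])
m=(np.hypot(Q[...,0],Q[...,1])<.016)&(Q[...,2]<-.008)&(Q[...,2]>-.025);print('fusetop tool',*circ(Q,m),np.percentile(Q[m],[2,98],axis=0))
z=P[...,2];m=(np.hypot(P[...,0]-.602,P[...,1]+.016)<.06)&(z>.066)&(z<.08);print('holder',circ(P,m))
m=(np.hypot(P[...,0]-.602,P[...,1]+.016)<.1)&(z>.02)&(z<.032);print('table',circ(P,m))
cv2.imwrite('pics/w6.png',d['image'][:,:,::-1])
d=get_image('scene');P=world(d);z=P[...,2];cv2.imwrite('pics/s6.png',cv2.resize(d['image'][130:280,220:380,::-1],None,fx=4,fy=4))
E
```

```text
time_s: 30.6
ee_pos: [0.585, -0.0139, 0.1489]
tool_rot: [-0.002, 1.0, -0.0, 0.0]
contact_force: [0.1, -1.0, -0.7]
grip_width: 0.0245
grip_force: 39.6
time_s: 31.22
ee_pos: [0.6013, -0.0146, 0.1491]
tool_rot: [-0.001, 1.0, -0.0, 0.0]
contact_force: [0.7, -0.0, -1.2]
grip_width: 0.0246
grip_force: 39.6
[ 0.60133601 -0.01459613  0.14911223]
fusetop tool [ 0.0002  0.0002  0.0321  0.0014  0.001  -0.0127] 3697 [[-0.01093928 -0.01100762 -0.02355225]
 [ 0.01236828  0.01377843 -0.00891892]]
holder (array([ 0.6018, -0.0128,  0.0985,  0.5912, -0.0128,  0.0721]), 7403)
table (array([ 0.6016, -0.0132,  0.1698,  0.5756, -0.0121,  0.0274]), 20961)
```

View pics/w6.png

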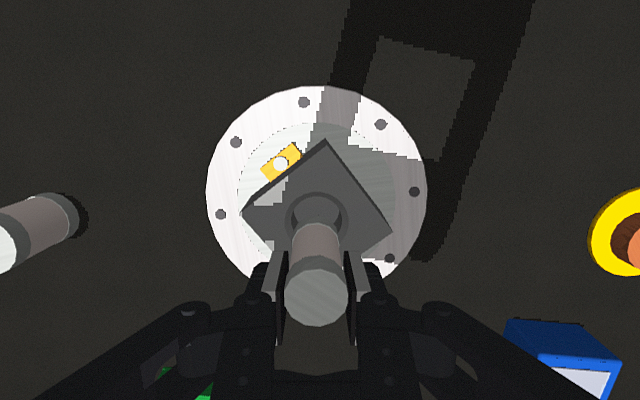

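View pics/s6.png

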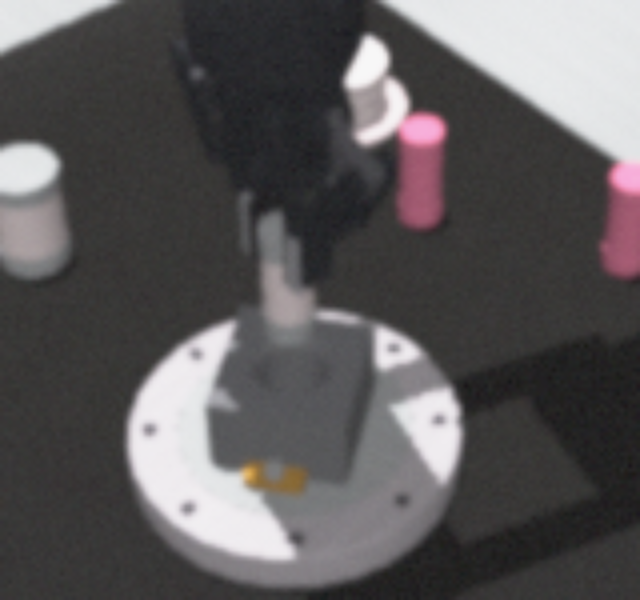

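The wrist view shows the fuse at (316,290) lined up with the bore at (316,212). The scene crop shows the fuse upright over the open bore (290,370). Now lower it.

```bash
python3 -m jog '-.001 0 .015 0 0 0 0; 0 0 .01 0 0 0 0; 0 0 0 0 0 0 0; 0 0 .003 0 0 0 0; 0 0 0 0 0 0 0';python3 -m jog '0 0 .003 0 0 0 0; 0 0 .002 0 0 0 0; 0 0 0 0 0 0 0; 0 0 0 0 0 0 0; 0 0 0 0 0 0 0'
```

```text
time_s: 31.95
ee_pos: [0.6028, -0.0146, 0.1209]
tool_rot: [-0.001, 1.0, -0.0, -0.0]
contact_force: [0.4, -0.2, -0.3]
grip_width: 0.0244
grip_force: 39.6
time_s: 32.58
ee_pos: [0.6028, -0.0146, 0.116]
tool_rot: [-0.001, 1.0, 0.0, 0.0]
contact_force: [-0.9, -0.0, -1.7]
grip_width: 0.0249
grip_force: 39.6
```

No contact, so it is entering the bore.

```bash
python3 -m jog '0 0 .004 0 0 0 0; 0 0 .004 0 0 0 0; 0 0 .003 0 0 0 0; 0 0 0 0 0 0 0; 0 0 0 0 0 0 0';python3 -m jog '0 0 .004 0 0 0 0; 0 0 .003 0 0 0 0; 0 0 0 0 0 0 0; 0 0 0 0 0 0 0; 0 0 0 0 0 0 0'
```

```text
time_s: 33.2
ee_pos: [0.6028, -0.0145, 0.1049]
tool_rot: [-0.001, 1.0, -0.0, 0.0]
contact_force: [-1.0, -0.2, -0.3]
grip_width: 0.0247
grip_force: 39.6
time_s: 33.83
ee_pos: [0.6028, -0.0146, 0.098]
tool_rot: [-0.001, 1.0, -0.0, 0.0]
contact_force: [0.2, -0.4, -0.9]
grip_width: 0.0246
grip_force: 39.6
```

```bash
python3 -m jog '0 0 .0015 0 0 0 0; 0 0 0 0 0 0 0; 0 0 0 0 0 0 0; 0 0 0 0 0 0 0; 0 0 0 0 0 0 0';python3 -m jog '0 0 .001 0 0 0 0; 0 0 0 0 0 0 0; 0 0 0 0 0 0 0; 0 0 0 0 0 0 0; 0 0 0 0 0 0 0'
```

```text
time_s: 34.45
ee_pos: [0.6028, -0.0145, 0.0964]
tool_rot: [-0.001, 1.0, -0.0, 0.0]
contact_force: [-0.9, 0.3, -1.8]
grip_width: 0.0248
grip_force: 39.6
time_s: 35.08
ee_pos: [0.6027, -0.0146, 0.0954]
tool_rot: [-0.001, 1.0, 0.0, -0.0]
contact_force: [-0.7, -0.5, -1.3]
grip_width: 0.0243
grip_force: 39.6
```

```bash
python3 -m jog '0 0 .001 0 0 0 0; 0 0 0 0 0 0 0; 0 0 0 0 0 0 0; 0 0 0 0 0 0 0; 0 0 0 0 0 0 0';python3 -m jog '0 0 .001 0 0 0 0; 0 0 0 0 0 0 0; 0 0 0 0 0 0 0; 0 0 0 0 0 0 0; 0 0 0 0 0 0 0'
```

```text
time_s: 35.7
ee_pos: [0.6028, -0.0146, 0.0945]
tool_rot: [-0.001, 1.0, -0.0, 0.0]
contact_force: [-0.3, -0.2, 0.4]
grip_width: 0.025
grip_force: 39.7
time_s: 36.33
ee_pos: [0.6031, -0.0146, 0.0944]
tool_rot: [-0.001, 1.0, -0.0, 0.0]
contact_force: [-1.5, 0.1, 4.9]
grip_width: 0.0246
grip_force: 40.5
```

On the floor at the expected height. Release, rise, check.

```bash
python3 -m jog '0 0 0 0 0 0 .6; 0 0 0 0 0 0 .6; 0 0 0 0 0 0 .6; 0 0 -.015 0 0 0 .6; 0 0 -.05 0 0 0 .6';python3 -m jog '0 0 -.05 0 0 0 .6; .05 0 0 0 0 0 .6; .05 0 0 0 0 0 .6; .05 0 0 0 0 0 .6; 0 0 0 0 0 0 .6'
python3 - <<'E'
from h import *
from workcell import get_image
d=get_image('top');cv2.imwrite('pics/top4.png',d['image'][:,:,::-1])
P=world(d);z=P[...,2]
for n,x,y,lo,hi,r in[('knob',.43,.243,.02,.05,.05),('disc',.636,.256,.02,.05,.05),('ins',.4,-.225,.03,.06,.05),('fat',.6217,-.236,.062,.08,.05),('slim',.603,-.016,.095,.13,.05),('relay',.747,.192,.04,.06,.06)]:
    m=(np.hypot(P[...,0]-x,P[...,1]-y)<r)&(z>lo)&(z<hi);print(n,*circ(P,m) if m.any() else '-')
E
```

```text
time_s: 36.95
ee_pos: [0.6006, -0.0142, 0.1568]
tool_rot: [-0.001, 1.0, 0.001, -0.003]
contact_force: [1.0, -0.2, 0.8]
grip_width: 0.0511
grip_force: 0.0
time_s: 37.58
ee_pos: [0.4498, -0.0143, 0.2087]
tool_rot: [-0.001, 1.0, 0.0, -0.0]
contact_force: [1.3, 0.2, 0.1]
grip_width: 0.0508
grip_force: 0.0
knob [0.4325 0.2423 0.0341 0.4329 0.2415 0.0316] 172
disc [0.6373 0.254  0.0463 0.6373 0.2532 0.0258] 292
ins [ 0.4008 -0.2254  0.0589  0.4011 -0.2247  0.043 ] 499
fat [ 0.6211 -0.2366  0.0417  0.6213 -0.2362  0.0677] 255
slim [ 0.6037 -0.0167  0.0258  0.6034 -0.0168  0.1074] 113
relay [0.747  0.1914 0.0819 0.7459 0.1907 0.0525] 657
```

View pics/top4.png

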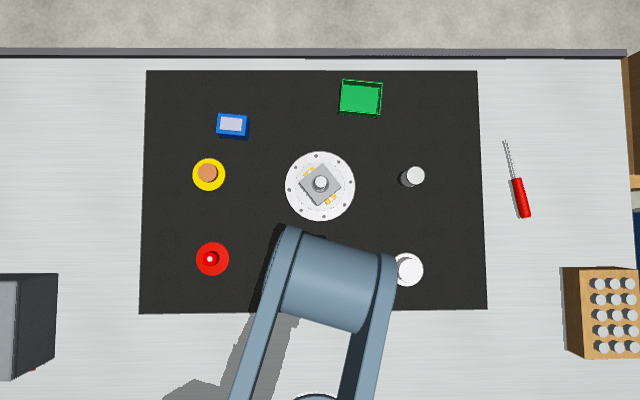

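The top view shows the knob (212,259), disc (208,173) and insulator (408,269) centred on their pads, and the fuse home in the holder (320,183) with its top at .107 as expected. The fat fuse and relay have not moved.

```bash
python3 -c "
from workcell import robot
print(robot.sign_off())"
```

```text
the job is handed in; nothing more can be done
None
```

The job is handed in at about 38 s: knob, disc and insulator are centred on the red, yellow and white pads, and the slim fuse is home in the holder. The last top view shows the fat fuse and relay unmoved; the sign-off gave no verdict.

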